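# Start the cure: tray home, 60-second button

### The arm

A 6-joint arm with a two-finger parallel gripper is mounted at the origin on the work surface. World frame = base frame: x ahead of the robot, y to its left, z up, the work surface at z = 0. Lengths are in mm, angles in degrees, forces in N, time in s.
With the tool pointing down it reaches from about 300 to 850 mm from the base axis. Payload 4.2 kg.
Tool frame: the origin (TCP) lies at the very end of the fingers, on their centre line; the grasp point (between the pads) lies 19 mm behind it; z points along the fingers, y is the direction in which the jaws open and shut (so a half turn about z gives the same grasp; the last joint's range is limited). The gripper opens to 91 mm and grips with 3 to 60 N. Pads are 32 mm wide; open, the fingers measure 118 mm over their backs; the gripper's body (76 mm by 178 mm) begins 60 mm behind the grasp point.
Start: joints at [-70.13, 18.312, 89.639, -0, 72.044, -1.146], TCP at [206.216, -536.766, 213.976] pointing down, gripper open.
Joint ranges: [-177.97, 177.97], [-48.28, 115.42], [12.27, 149.76], [-77.06, 257.06], [2.81, 150.46], [-146.56, 146.56]. Speed limits (degrees/s): [147.25, 147.25, 180, 180, 180, 180].

### API

Orientations are given as [roll, pitch, yaw] about the fixed x, y, z axes, in that order (R = Rz(yaw) Ry(pitch) Rx(roll)).
In Python, from workcell import monitor, eyes, job gives the robot as it stands.
- The arm moves only by the tool move_arm, never from a script. Its argument "increments" is a list that holds one entry, the list of rows, each a list of 7 numbers: the opening, from 0 (shut) to 1 (fully open), then the shift along the tool's x, y, z in cm, then the turn, a rotation vector about the tool's x, y, z in rad. In form: [[[jaw, x, y, z, ax, ay, az], ...]]. A call has 1 to 12 rows; each row shifts and turns the pose as measured when the row begins, along the tool's axes as they then stand; what a row does not reach is not made up. A row lasts 1/8 s, in which the tool goes at most 62.5 mm and 10.7 degrees, less where a joint would pass 70% of its speed; a pose out of reach is approached as far as the arm can. A call is refused whole if a number of a shift passes 6.25 or a number of a turn 0.188, either way. A call with a gripper value outside its range is refused whole. The fingers move at their own pace and stop on an object; "force" is the grip in N (left out, the last holds). Time passes only in rows, so rows that do not move let the fingers close. It gives the time, the measured TCP pose, the force and the opening at its end, in the units of the state.
- monitor.state(): the state, without advancing time (a new reading comes with each control period).
- eyes.grab_frame(name): name is "scene" or "top" or "wrist"; returns a dict with "color" (420x560x3 uint8, red, green, blue), "z_map" (420x560 float32, mm along the optical axis (not along the pixel's ray), 0 where there is no reading), "camera_matrix" (3x3 intrinsics, pixels), "rvec" (rotation vector, rad) and "tvec" (3), from world to camera coordinates, as OpenCV has them. Camera axes: x right, y down, z forward; pixel columns grow to the right and rows downward; lengths in mm; the calibration is good to about 2 mm. The wrist camera is an equidistant fisheye: a pixel r from the principal point sees the ray r / f radians off the axis. A picture is of the moment at which its call begins.
- job.job_done(): hands the job in, once; it reports no verdict.
The state is a dict: "time_s": time; "qpos": joint angles; "qvel": joint speeds; "effort": joint torques, N m; "ee_pos": TCP position; "ee_rot": TCP orientation; "force": force on the tool from outside, world axes, zero at the start; "torque": the same for the moment, N m; "gripper_width": finger opening in mm.
Only numpy, scipy, OpenCV 4.12 (cv2) and the standard library are available. Lean on these libraries where they do the work, as an engineer would, in place of code of your own. Each camera call takes 0.05 s, during which the arm holds its last target. There are 200 camera calls.

### The job

The freshly painted nail tips on the nail lamp's slide-out tray are ready to cure: gently push the tray fully home with the fingertips, then start the 60-second cure by lightly pressing the middle of the three buttons on top of the lamp, let the button spring back and draw away. Nothing is to be picked up: do not touch the wet nails or their stand, do not press the other two buttons, and leave the polish bottles, the brush cup and the practice hand where they are.

Things in the scene. Friction and masses are not known exactly. Their poses are not given: they have to be found in the camera images.
- lamp: White nail curing lamp standing fast on the table, 190 mm deep (its x axis) x 214 mm wide (its y axis) x 92 mm high, open at the front. Origin at the centre of its underside, at table height; its x axis points level from the open front to the back, its y axis to the left as seen from the front, z up. Front face at x = -95 mm, flat top at z = 92 mm. Black control strip with three round cream buttons in a row along y at x = -30 mm, 45 mm apart; a blank dark display behind them.
- tray_lip (a point): Centre of the outer (front) face of the lilac lip at the front end of the lamp's white slide-out tray, 24 mm above the table. The lip is a plate 168 mm wide (y), 6 mm thick (x), from 6 to 39 mm above the table; its axes are the lamp's, so +x is the way to push it home. Home, this point lies 145 mm in front of the lamp's origin, 50 mm in front of the lamp's front face.
- tray (a joint): How far the tray is drawn out, m: 0 = fully home against its stop, up to 0.08. It starts 0.04 to 0.07 out, slides with about 1.2 N of friction plus a little drag, and stays where it is left.
- tray_bed (a point): Centre of the tinted place on the tray's floor (13 mm above the table) on which the nail stand rests, 105 mm behind the lip's outer face. It moves with the tray.
- stand_mid (a point): Middle of the loose practice nail stand, 12 mm above its underside: a white bar 106 mm long (y), 24 mm wide, 8 mm thick, with five short posts carrying wet red and pink nail tips, 24 mm high in all, 70 g. It stands upright on the tray and rides with it; not to be touched.
- button_60_top (a point): Centre of the top of the middle button, the 60-second one, a cream disc of 20 mm diameter marked with two black dots. Its top is 100 mm above the table, 8 mm above the lamp's flat top.
- button_60 (a joint): How far the middle button is pressed, m: 0 = up, 0.005 = fully down; it clicks at 0.003 and springs back. It gives way at 1.2 N, clicks at 3.3 N and is fully down, against a hard stop, at 4.7 N.
- button_30_top (a point): Centre of the top of the 30-second button (one dot), same size, 45 mm to the left (+y of the lamp) of the middle one; not to be pressed.
- button_30 (a joint): How far the 30-second button is pressed, m, 0 to 0.005.
- button_90_top (a point): Centre of the top of the 90-second button (three dots), same size, 45 mm to the right (-y of the lamp) of the middle one; not to be pressed.
- button_90 (a joint): How far the 90-second button is pressed, m, 0 to 0.005.
- polish_red_mid (a point): Loose red polish bottle with black cap, 29 mm diameter, 76 mm high, 70 g; this point is on its axis half-way up. To be left alone.
- polish_blue_mid (a point): Loose blue polish bottle with cream cap, same size, point half-way up. To be left alone.
- brush_cup_mid (a point): Loose frosted cup of brushes, 62 mm diameter, cup 85 mm and brushes 155 mm high, 160 g; this point is on its axis 42 mm up. To be left alone.
- practice_hand: Flesh-coloured silicone practice hand lying palm down, about 250 mm long (its x axis, fingers to +x), 115 mm wide, 50 mm high, 320 g. Origin under the palm, at table height. To be left alone.
Not all that is in view belongs to the job. There is more than one size of the part that bears stand_mid; the job needs the middle-sized.

How it is judged:
By the outcome, as a careful person would: the job done as asked, in the order asked, and still so for the second after the job is handed in, with the robot touching nothing.
It also fails if it takes over 45 s, if anything falls off the work surface, if the arm or the gripper's body presses on something with over 40 N, if the wrist force passes 120 N, or if a joint passes its speed limit or range.

## Working session

There is one attempt and no reset: what is moved stays moved. The work goes in short steps, Python scripts to look and compute and a tool call to move; the robot and the scene stay as the last step left them, time stands still between calls to the robot, and variables do not carry over. Pictures are saved under pics/ and viewed, about 8 in all and at most 12, crops included, and the job is handed in when it is done.

Besides the shell and the picture viewer there is one more tool, called after ">>>" as name(argument=value, ...), one argument or row to a line, values as JSON. move_arm: Moves the arm, as the interface text tells. Its arguments: {"type":"object","properties":{"increments":{"type":"array"},"force":{"type":"number"}},"required":["increments"]}

```bash
mkdir -p pics; cat > h.py <<'E'
import numpy as np,cv2,pickle
from workcell import monitor,eyes,job
def grab(n,tag):
    f=eyes.grab_frame(n); pickle.dump(f,open(f'pics/{tag}.pkl','wb'))
    cv2.imwrite(f'pics/{tag}.png',f['color'][:,:,::-1]); return f
def load(tag): return pickle.load(open(f'pics/{tag}.pkl','rb'))
def world(f,u,v,z=None):
    K=np.array(f['camera_matrix']);R=cv2.Rodrigues(np.array(f['rvec'],float))[0];t=np.array(f['tvec']).ravel()
    if z is None: z=f['z_map'][v,u]
    u=np.asarray(u,float);v=np.asarray(v,float)
    p=np.stack([(u-K[0,2])/K[0,0]*z,(v-K[1,2])/K[1,1]*z,np.ones_like(u)*z],-1)
    return (p-t)@R
def proj(f,P):
    return cv2.projectPoints(np.array(P,float).reshape(-1,1,3),np.array(f['rvec'],float),np.array(f['tvec'],float),np.array(f['camera_matrix'],float),None)[0].reshape(-1,2)
E
python3 - <<'E'
from h import *
a=grab('top','top0');b=grab('scene','scene0')
print(monitor.state())
for f in(a,b):print(f['camera_matrix'],f['rvec'],f['tvec'])
E
```

```text
{'time_s': 0.1, 'qpos': array([-7.01297649e+01,  1.83483286e+01,  8.96964389e+01, -2.03717898e-03,
        7.20422699e+01, -1.14532330e+00]), 'qvel': array([-0.07295683, -0.17955903, -0.19765479, -0.00926741,  0.07299099,
        0.02873388]), 'effort': array([ 3.66288186e-04, -4.13331449e+01, -2.32510149e+01,  7.29212863e-02,
        4.22394974e-02, -5.97428948e-05]), 'ee_pos': array([ 206.06136261, -536.36254195,  213.2209945 ]), 'ee_rot': array([-1.79912941e+02,  1.96860295e-04,  2.10161882e+01]), 'force': array([-0.85639294,  0.24906613, -0.5827065 ]), 'torque': array([-0.02818902, -0.08356464, -0.03475052]), 'gripper_width': 91.47714309487242}
[[442.46384118   0.         281.27987933]
 [  0.         442.46384118 214.01565868]
 [  0.           0.           1.        ]] [ 2.18628245 -2.0252095   0.20934122] [-62.0868217  592.02209087 905.23918056]
[[443.25119613   0.         274.2335628 ]
 [  0.         443.25119613 211.45086207]
 [  0.           0.           1.        ]] [ 2.0130304   1.16977835 -0.56460022] [-268.30217093 -250.23137857 1393.07858218]
```

View pics/top0.png

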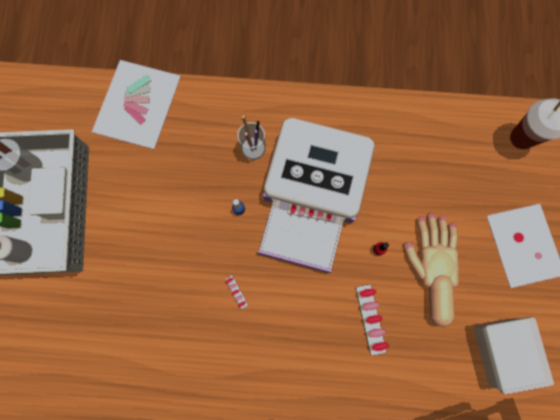

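View pics/scene0.png

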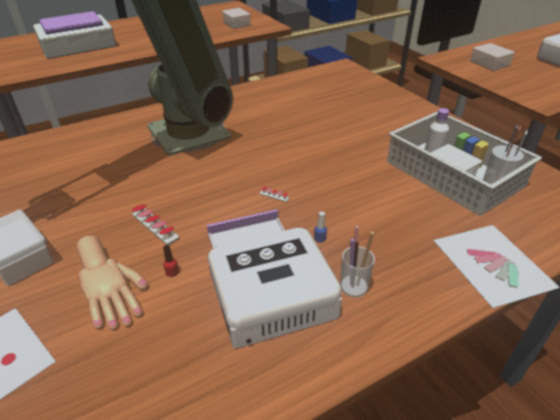

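The top view shows the lamp at about (319,165), its buttons at (297,172), (317,177) and (337,182), the tray with lip edge at about (296,264), and the stand on the tray at (312,213). Candidate stands are the one on the tray, a small one at (236,292) and a large one at (371,320). The scene view agrees: the lamp's front faces the robot. Next I'll measure and make a close crop.

```bash
python3 - <<'E'
from h import *
a=load('top0');b=load('scene0')
P={'b30':(297,172),'b60':(317,177),'b90':(337,182),'lipL':(260,254),'lipR':(332,269),'red':(380,248),'blue':(238,207),'sm0':(229,279),'sm1':(243,306),'lg0':(364,288),'lg1':(378,352),'st0':(293,210),'st1':(331,217)}
for k,(u,v) in P.items(): print(k,world(a,u,v).round(1))
Q={'b90':(245,260),'b60':(267,254),'b30':(290,249),'lipR':(210,227),'lipL':(278,217)}
for k,(u,v) in Q.items(): print(k,world(b,u,v).round(1))
# lamp top fit
vv,uu=np.mgrid[110:230,255:385];W=world(a,uu,vv)
m=(W[...,2]>86)&(W[...,2]<98)
pts=W[m][:,:2].astype(np.float32);print('lamp',cv2.minAreaRect(pts),m.sum(),np.median(W[m][:,2]))
# lip: fit
vv,uu=np.mgrid[235:280,250:345];W=world(a,uu,vv)
C=a['color'][235:280,250:345].astype(int)
m=(C[...,2]>C[...,1]+20)&(C[...,2]>C[...,0]-5)
print(m.sum(),cv2.minAreaRect(W[m][:,:2].astype(np.float32)),np.median(W[m],0))
A=cv2.resize(a['color'][155:285,240:350],None,fx=5,fy=4.5,interpolation=cv2.INTER_CUBIC)
cv2.imwrite('pics/c1.png',A[:,:,::-1])
E
```

```text
b30 [681.5 -43.9  99. ]
b60 [672.8 -87.1 101.7]
b90 [ 666.  -130.5   98.4]
lipL [509.6  24.9  14.1]
lipR [ 489.6 -139.9    1. ]
red [ 538.6 -236.6   49.3]
blue [604.7  79.8  56.3]
sm0 [448.6  88.6  16.9]
sm1 [392.4  53.3   2.1]
lg0 [ 452.2 -212.3    9.6]
lg1 [ 317.9 -247.7    9.6]
st0 [610.9 -41.8  39.6]
st1 [ 602.1 -127.8   36.2]
b90 [ 678.1 -134.3  100. ]
b60 [686.5 -92.4 101.9]
b30 [694.1 -46.7  99. ]
lipR [ 488.3 -131.4   34.4]
lipL [500.8  36.6   1.3]
lamp ((708.9177856445312, -68.83572387695312), (256.50518798828125, 179.93873596191406), 78.69131469726562) 6780 91.01615087593342
234 ((489.9383850097656, -40.91899108886719), (131.16030883789062, 135.7235565185547), 41.76340103149414) [498.36466761 -53.19087768  37.26265   ]
```

View pics/c1.png

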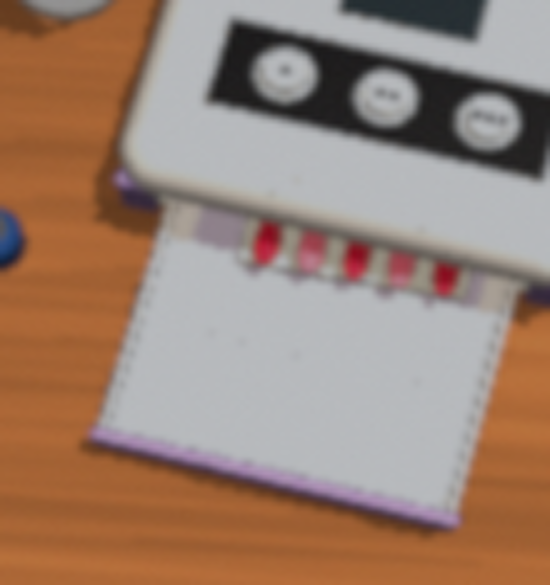

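The crop shows the one-, two- and three-dot buttons from left to right, with the two-dot one at crop (385,98), which is top pixel (317,177). The lilac lip's upper edge runs from crop (95,437) to (458,522). The stand on the tray is the middle-sized one (~106 mm). The two views disagree by 13 mm in x on the button, so I'll refine the pixels and triangulate.

```bash
python3 - <<'E'
from h import *
a=load('top0');b=load('scene0')
def rayz(f,u,v,z):
    o=world(f,u,v,0.);d=world(f,u,v,1.)-o;return o+d*(z-o[2])/d[2]
def tri(pa,pb):
    A=[];B=[]
    for f,(u,v) in((a,pa),(b,pb)):
        o=world(f,u,v,0.);d=world(f,u,v,1.)-o;d/=np.linalg.norm(d);M=np.eye(3)-np.outer(d,d);A.append(M);B.append(M@o)
    x=np.linalg.solve(sum(A),sum(B));return x,[np.linalg.norm(M@x-c) for M,c in zip(A,B)]
cent={}
for n,f,(x0,y0,x1,y1) in(('top',a,(275,155,360,205)),('scene',b,(222,230,312,275))):
    C=f['color'][y0:y1,x0:x1];g=C.min(2);
    n_,l,s,c=cv2.connectedComponentsWithStats((g>110).astype(np.uint8))
    r=[(c[i]+[x0,y0],s[i,4]) for i in range(1,n_) if 30<s[i,4]<300];print(n,r);cent[n]=[q[0] for q in r]
    for q,_ in r: print(rayz(f,q[0],q[1],100).round(1))
    o=cv2.resize(C,None,fx=6,fy=6,interpolation=cv2.INTER_CUBIC); cv2.imwrite(f'pics/bt_{n}.png',o[:,:,::-1])
# lip top-front corners at z=39
for u,v in((259,252.4),(331.6,271.3)): print('lip',rayz(a,u,v,39).round(1))
C=b['color'][200:270,195:310];cv2.imwrite('pics/c2.png',cv2.resize(C,None,fx=6,fy=6,interpolation=cv2.INTER_CUBIC)[:,:,::-1])
T=sorted(cent['top'],key=lambda c:c[0]);S=sorted(cent['scene'],key=lambda c:-c[0])
if len(T)==len(S)==3:
    for p,q in zip(T,S):print('tri',tri(p,q))
E
```

```text
top [(array([296.57758621, 171.17241379]), np.int32(116)), (array([316.65      , 176.36666667]), np.int32(120)), (array([337.112, 181.536]), np.int32(125)), (array([280.5       , 202.48148148]), np.int32(54))]
[683.  -42.9 100. ]
[674.7 -86.4 100. ]
[ 666.5 -130.5  100. ]
[611.7 -13.8 100. ]
scene [(array([266.29496403, 253.44604317]), np.int32(139))]
[682.9 -91.9 100. ]
lip [510.1  26.   39. ]
lip [ 481.  -135.3   39. ]
```

View pics/c2.png

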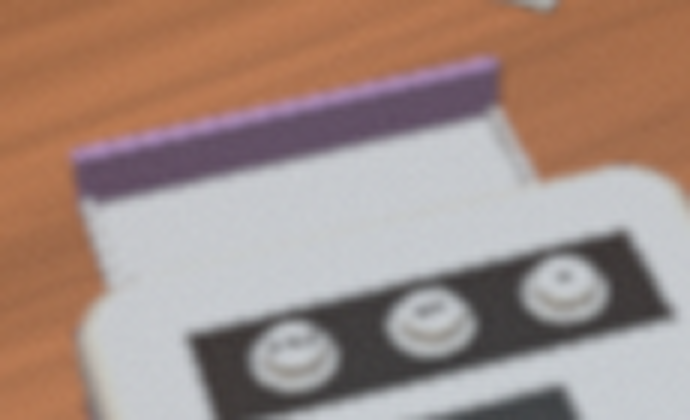

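In the scene crop, the middle button's top is at crop (428,312), i.e. (266.3,252.0). The lip's top edge runs from (75,155) to (495,62), i.e. (207.5,225.8) to (277.5,210.3). I'll intersect these and compute the first transit.

```bash
cat >> h.py <<'E'
def rayz(f,u,v,z):
    o=world(f,u,v,0.);d=world(f,u,v,1.)-o;return o+d*(z-o[2])/d[2]
def tri(fs,ps):
    A=[];B=[]
    for f,(u,v) in zip(fs,ps):
        o=world(f,u,v,0.);d=world(f,u,v,1.)-o;d/=np.linalg.norm(d);M=np.eye(3)-np.outer(d,d);A.append(M);B.append(M@o)
    x=np.linalg.solve(sum(A),sum(B));return x.round(1),[round(float(np.linalg.norm(M@x-c)),1) for M,c in zip(A,B)]
from scipy.spatial.transform import Rotation as Ro
def go(tgt,yaw):
    s=monitor.state();R=Ro.from_euler('xyz',s['ee_rot'],degrees=True);G=Ro.from_euler('xyz',[180,0,yaw],degrees=True)
    print('t',s['time_s'],'pos',s['ee_pos'].round(1),s['ee_rot'].round(1),'F',s['force'].round(2),'w',round(s['gripper_width'],1))
    print('shift cm',(R.inv().apply(np.array(tgt)-s['ee_pos'])/10).round(2),'final-axes',(G.inv().apply(np.array(tgt)-s['ee_pos'])/10).round(2),'rotvec',(R.inv()*G).as_rotvec().round(3))
E
python3 - <<'E'
from h import *
a=load('top0');b=load('scene0')
print('b60',tri((a,b),((316.8,176.6),(266.3,252))))
print('b30',tri((a,b),((296.7,171.4),(289.2,246.7))),'b90',tri((a,b),((337.2,181.8),(243.8,257.8))))
print('lipL',tri((a,b),((259,252.4),(277.5,210.3))),'lipR',tri((a,b),((331.6,271.3),(207.5,225.8))))
go([430,-45,200],-10.5)
E
```

```text
b60 (array([675.4, -87.5,  95.3]), [0.5, 0.5])
b30 (array([684.3, -42.9,  94.8]), [0.3, 0.3]) b90 (array([ 667.4, -131.5,   94.9]), [0.2, 0.2])
lipL (array([511.5,  27.7,  33.1]), [1.5, 1.5]) lipR (array([ 481.6, -135.2,   34.6]), [0.6, 0.6])
t 0.1 pos [ 206.1 -536.4  213.2] [-179.9    0.    21. ] F [-0.86  0.25 -0.58] w 91.5
shift cm [ 38.53 -37.83   1.38] final-axes [ 13.06 -52.39   1.32] rotvec [-0.001  0.     0.55 ]
```

>>> move_arm(
  increments=[
    [[0,3.5,-3.5,0,0,0,0.14],[0,3.5,-4.0,0,0,0,0.14],[0,3.0,-5.0,0,0,0,0.14],[0,2.0,-5.5,0,0,0,0.13],[0,1.3,-5.5,0.2,0,0,0],[0,1.3,-5.5,0.2,0,0,0],[0,1.3,-5.5,0.2,0,0,0],[0,1.3,-5.5,0.2,0,0,0]],
  ],
)

```text
time_s: 1.1
ee_pos: [400.3, -124.5, 203.0]
ee_rot: [-179.8, 0.1, -12.1]
force: [0.9, -0.9, 0.4]
gripper_width: 14.1
```

```bash
python3 - <<'E'
from h import *
go([430,-45,200],-10.5)
E
```

```text
t 1.1 pos [ 400.3 -124.5  203. ] [-1.798e+02  1.000e-01 -1.210e+01] F [ 0.85 -0.92  0.39] w 14.1
shift cm [ 1.24 -8.4   0.33] final-axes [ 1.47 -8.36  0.3 ] rotvec [-0.004  0.001 -0.028]
```

>>> move_arm(
  increments=[
    [[0,0.7,-4.2,0,-0.004,0,-0.02],[0,0.7,-4.2,0,0,0,0],[0,0,0,0,0,0,0]],
  ],
)

```text
time_s: 1.48
ee_pos: [431.6, -39.1, 202.3]
ee_rot: [180.0, 0.2, -10.5]
force: [-0.0, -0.4, -0.1]
gripper_width: 0.4
```

```bash
python3 - <<'E'
from h import *
f=grab('wrist','w1');print(f['camera_matrix'])
go([440,-43.5,100],-10.5)
# camera pose and predicted pixels (fisheye)
R=cv2.Rodrigues(np.array(f['rvec'],float))[0];t=np.array(f['tvec']).ravel();print('cam',-R.T@t)
P=[[511.5,27.7,39],[481.6,-135.2,39],[675.4,-87.5,100],[684.3,-42.9,100],[667.4,-131.5,100]]
im=f['color'].copy();K=f['camera_matrix']
for p in P:
    c=R@np.array(p)+t;th=np.arctan2(np.hypot(c[0],c[1]),c[2]);r=th*K[0][0];ph=np.arctan2(c[1],c[0]);u,v=K[0][2]+r*np.cos(ph),K[1][2]+r*np.sin(ph)
    print(round(u,1),round(v,1));cv2.drawMarker(im,(int(round(u)),int(round(v))),(0,255,0),0,8,1)
cv2.imwrite('pics/w1m.png',im[:,:,::-1])
E
```

```text
[[325.1922621    0.         281.20851467]
 [  0.         325.1922621  203.45007768]
 [  0.           0.           1.        ]]
t 1.525 pos [431.1 -40.2 202.2] [180.    0.2 -10.6] F [ 0.02 -0.47 -0.58] w 0.7
shift cm [ 0.97  0.15 10.22] final-axes [ 0.94  0.16 10.22] rotvec [ 0.001  0.003 -0.002]
cam [514.98569268 -54.3118474  373.46125402]
204.2 123.6
363.4 123.5
285.0 -71.3
233.0 -70.1
336.1 -69.2
```

View pics/w1m.png

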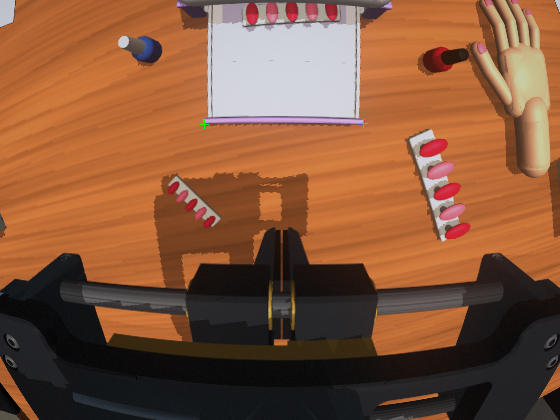

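The wrist view confirms the lip: its edge runs from (204,123) to (363,123), within about 1 px of the prediction. The floor in front is clear; the small decoy stand is at (195,202), off to the side. I'll descend in front of the lip.

>>> move_arm(
  increments=[
    [[0,0.4,0.1,5,0,0,0],[0,0.3,0.1,5,0,0,0],[0,0.2,0,5,0,0,0],[0,0,0,3,0,0,0],[0,0,0,0,0,0,0]],
  ],
)

```text
time_s: 2.15
ee_pos: [439.2, -50.1, 18.7]
ee_rot: [179.8, -0.0, -11.0]
force: [-0.7, 0.1, 0.9]
gripper_width: 0.4
```

```bash
python3 - <<'E'
from h import *
go([480,-51,15],-10.5)
E
```

```text
t 2.15 pos [439.2 -50.1  18.7] [179.8  -0.  -11. ] F [-0.7   0.09  0.87] w 0.4
shift cm [ 4.02 -0.69  0.37] final-axes [ 4.03 -0.66  0.37] rotvec [ 0.003 -0.001 -0.008]
```

>>> move_arm(
  increments=[
    [[0,1.5,-0.4,0.1,0,0,-0.01],[0,1.2,-0.3,0.1,0,0,0],[0,0.5,0,0,0,0,0],[0,0.4,0,0,0,0,0],[0,0.4,0,0,0,0,0],[0,0.4,0,0,0,0,0],[0,0.4,0,0,0,0,0]],
  ],
)

```text
time_s: 3.02
ee_pos: [492.2, -53.6, 20.7]
ee_rot: [179.8, -0.3, -10.4]
force: [-0.5, -0.1, -0.4]
gripper_width: 0.5
```

```bash
python3 - <<'E'
from h import *
go([546.6,-63.5,15],-10.5)
E
```

```text
t 3.025 pos [492.2 -53.6  20.7] [179.8  -0.3 -10.4] F [-0.48 -0.07 -0.39] w 0.5
shift cm [ 5.52 -0.01  0.59] final-axes [ 5.53 -0.02  0.57] rotvec [ 0.003 -0.005  0.001]
```

>>> move_arm(
  increments=[
    [[0,0.4,0,0.2,0,0,0],[0,0.4,0,0.2,0,0,0],[0,0.4,0,0.1,0,0,0],[0,0.4,0,0.1,0,0,0]],
  ],
)

```text
time_s: 3.52
ee_pos: [509.3, -56.6, 14.6]
ee_rot: [179.8, -0.3, -10.4]
force: [-1.5, 0.5, 2.1]
gripper_width: 0.4
```

```bash
python3 - <<'E'
from h import *
go([546.6,-63.5,15],-10.5)
f=grab('top','t2');cv2.imwrite('pics/t2c.png',cv2.resize(f['color'][150:285,230:360],None,fx=4.5,fy=4.4,interpolation=cv2.INTER_CUBIC)[:,:,::-1])
E
```

```text
t 3.525 pos [509.3 -56.6  14.6] [179.8  -0.3 -10.4] F [-1.49  0.48  2.07] w 0.4
shift cm [ 3.79  0.   -0.02] final-axes [ 3.79 -0.   -0.04] rotvec [ 0.003 -0.006  0.001]
```

View pics/t2c.png

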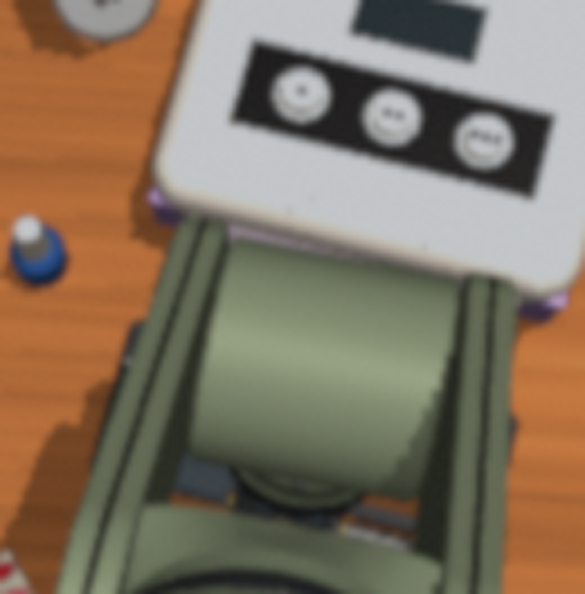

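The arm covers the tray in the top view, so I'll use the wrist camera.

```bash
python3 - <<'E'
from h import *
f=grab('wrist','w2')
E
```

```text
(no output)
```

View pics/w2.png

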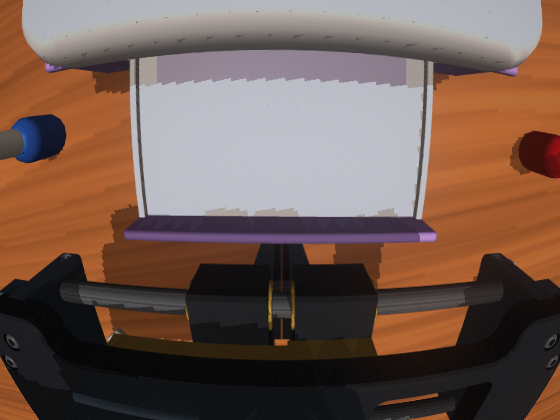

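The wrist view shows the closed fingers on the lip's outer face at (280,240), centred on the lip (126–436). The nails are already inside the lamp. I'll keep pushing gently.

>>> move_arm(
  increments=[
    [[0,0.4,0,0,0,0,0],[0,0.4,0,0,0,0,0],[0,0.4,0,0,0,0,0],[0,0.4,0,0,0,0,0],[0,0.4,0,0,0,0,0],[0,0.4,0,0,0,0,0],[0,0.4,0,0,0,0,0],[0,0.3,0,0,0,0,0]],
  ],
)

```text
time_s: 4.62
ee_pos: [541.6, -62.8, 14.5]
ee_rot: [179.8, -0.3, -10.4]
force: [-2.1, -0.3, 1.1]
gripper_width: 0.3
```

>>> move_arm(
  increments=[
    [[0,0.3,0,0,0,0,0],[0,0.3,0,0,0,0,0],[0,0.2,0,0,0,0,0],[0,0.2,0,0,0,0,0]],
  ],
)

```text
time_s: 5.12
ee_pos: [547.5, -63.9, 14.3]
ee_rot: [179.8, 0.3, -10.4]
force: [-6.8, 0.9, 5.2]
gripper_width: 0.4
```

>>> move_arm(
  increments=[
    [[0,0.2,0,0,0,0,0],[0,0.2,0,0,0,0,0]],
  ],
)

```text
time_s: 5.38
ee_pos: [547.4, -63.9, 14.4]
ee_rot: [179.8, 0.8, -10.5]
force: [-6.8, 0.8, 5.9]
gripper_width: 0.8
```

```bash
python3 - <<'E'
from h import *
f=grab('wrist','w3');go([500,-55,15],-10.5)
E
```

```text
t 5.425 pos [547.4 -63.9  14.4] [179.8   0.8 -10.5] F [-6.91  0.89  6.82] w 0.5
shift cm [-4.82 -0.02  0.01] final-axes [-4.82 -0.01 -0.06] rotvec [0.003 0.014 0.001]
```

View pics/w3.png

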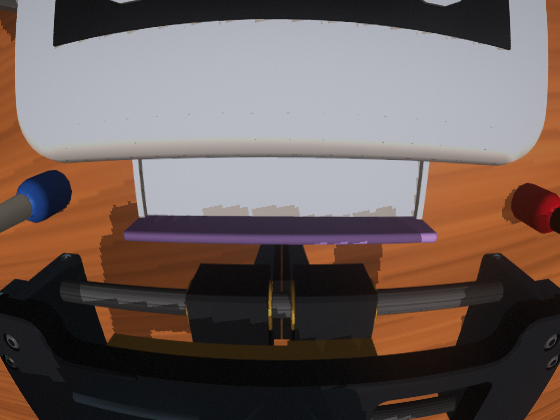

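The tray is against its stop: it did not move under 7 N, and the TCP is where home was predicted (546.6 predicted, 547.4 measured). Now back off, rise, and look down at the buttons.

>>> move_arm(
  increments=[
    [[0,-1.0,0,0,0,0,0],[0,-2.0,0,0,0,-0.01,0],[0,-1.0,0,-3,0,0,0],[0,0,0,-5,0,0,0],[0,0,0,-5,0,0,0],[0,0,0,-3,0,0,0],[0,3,0,0,0,0,0],[0,4.5,0,0,0,0,0],[0,2,0,0,0,0,0],[0,0,0,0,0,0,0]],
  ],
)

```text
time_s: 6.68
ee_pos: [609.2, -73.5, 180.9]
ee_rot: [179.9, 0.3, -10.4]
force: [-0.3, -0.7, 0.1]
gripper_width: 0.5
```

```bash
python3 - <<'E'
from h import *
f=grab('wrist','w4');go([675.4,-87.5,130],-10.5)
R=cv2.Rodrigues(np.array(f['rvec'],float))[0];t=np.array(f['tvec']).ravel();K=f['camera_matrix']
im=f['color'].copy()
for p in [[675.4,-87.5,100],[684,-43.2,100],[667,-131.8,100],[562,-66.3,39]]:
    c=R@np.array(p)+t;th=np.arctan2(np.hypot(c[0],c[1]),c[2]);r=th*K[0][0];ph=np.arctan2(c[1],c[0]);u,v=K[0][2]+r*np.cos(ph),K[1][2]+r*np.sin(ph)
    print('pred',round(u,1),round(v,1));cv2.drawMarker(im,(int(round(u)),int(round(v))),(0,255,0),0,8,1)
cv2.imwrite('pics/w4m.png',im[:,:,::-1])
def fray(u,v,z):
    x,y=u-K[0][2],v-K[1][2];r=np.hypot(x,y);th=r/K[0][0];d=R.T@np.array([np.sin(th)*x/r,np.sin(th)*y/r,np.cos(th)]);o=-R.T@t;return o+d*(z-o[2])/d[2]
n,l,s,c=cv2.connectedComponentsWithStats((f['color'].min(2)>110).astype(np.uint8))
for i in range(1,n):
    if 150<s[i,4]<2500: print(c[i].round(1),s[i],fray(*c[i],100).round(1))
E
```

```text
t 6.725 pos [608.3 -73.3 180.9] [179.9   0.4 -10.4] F [-0.02  0.42 -0.54] w 0.6
shift cm [6.89 0.18 5.05] final-axes [6.85 0.17 5.09] rotvec [0.001 0.007 0.002]
pred 283.8 126.0
pred 225.7 126.1
pred 341.7 127.2
pred 282.7 234.0
[ 1.1 74.1] [  0   7   5 136 394] [799.5 178.2 100. ]
[134.   75.4] [  80   50   77   51 1165] [743.   23.4 100. ]
[227.  123.2] [211 107  33  33 854] [686.  -44.7 100. ]
[283.8 122.9] [267 107  35  33 862] [677.8 -87.9 100. ]
[340.1 124.2] [324 108  33  33 813] [ 669.6 -130.9  100. ]
[501.6 167.4] [494 140  14  55 375] [ 611.8 -282.7  100. ]
[488.1 216.6] [477 189  24  56 490] [ 565.4 -267.1  100. ]
[341.6 229.1] [321 227  41   5 192] [ 582.7 -120.4  100. ]
[410.6 281.5] [397 274  26  14 217] [ 514.9 -181.8  100. ]
[415.2 331.4] [407 312  18  39 195] [ 448.  -188.7  100. ]
```

View pics/w4m.png

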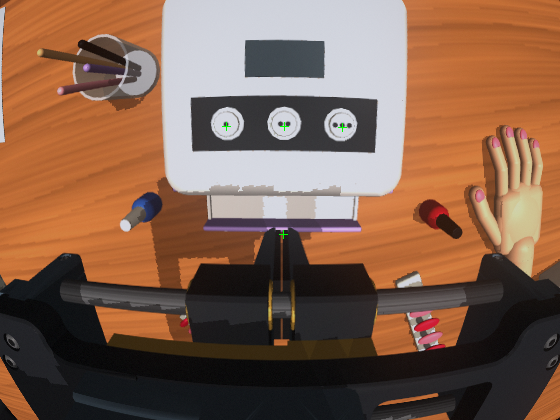

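The middle button shows two dots at (284,123), and all three are up. The wrist view puts it at (677.8,-87.9), against (675.4,-87.5) from the fixed cameras; I'll aim at (676.5,-87.7). The lip shows the same 3 px bias, which agrees with the tray being home.

>>> move_arm(
  increments=[
    [[0,3.0,0.1,1,0,0,0],[0,2.5,0.1,1,0,0,0],[0,1.0,0,2,0,0,0],[0,0,0,1,0,0,0],[0,0,0,0,0,0,0]],
  ],
)

```text
time_s: 7.35
ee_pos: [667.1, -85.8, 128.6]
ee_rot: [179.9, 0.6, -10.4]
force: [-0.4, 0.1, 0.3]
gripper_width: 0.4
```

```bash
python3 - <<'E'
from h import *
go([676.5,-87.7,107],-10.5)
E
```

```text
t 7.35 pos [667.1 -85.8 128.6] [179.9   0.6 -10.4] F [-0.43  0.05  0.34] w 0.4
shift cm [0.98 0.02 2.15] final-axes [0.95 0.02 2.16] rotvec [0.001 0.011 0.002]
```

>>> move_arm(
  increments=[
    [[0,0.5,0,0.8,0,0.01,0],[0,0.4,0,0.8,0,0,0],[0,0,0,0.3,0,0,0],[0,0,0,0,0,0,0]],
  ],
)

```text
time_s: 7.85
ee_pos: [675.8, -87.3, 109.6]
ee_rot: [179.9, -0.1, -10.4]
force: [0.4, -0.3, 0.1]
gripper_width: 0.6
```

```bash
python3 - <<'E'
from h import *
go([676.5,-87.7,100],-10.5)
E
```

```text
t 7.85 pos [675.8 -87.3 109.6] [ 1.799e+02 -1.000e-01 -1.040e+01] F [ 0.42 -0.35  0.11] w 0.6
shift cm [0.07 0.02 0.96] final-axes [0.08 0.03 0.96] rotvec [ 0.001 -0.001  0.002]
```

>>> move_arm(
  increments=[
    [[0,0.05,0,0.3,0,0,0],[0,0,0,0.3,0,0,0],[0,0,0,0.2,0,0,0]],
  ],
)

```text
time_s: 8.22
ee_pos: [676.7, -87.5, 101.8]
ee_rot: [180.0, -0.2, -10.4]
force: [0.3, -0.8, -0.3]
gripper_width: 0.9
```

>>> move_arm(
  increments=[
    [[0,0,0,0.15,0,0,0],[0,0,0,0.15,0,0,0]],
  ],
)

```text
time_s: 8.48
ee_pos: [676.7, -87.5, 98.9]
ee_rot: [179.9, -0.2, -10.4]
force: [-1.3, -0.3, 2.1]
gripper_width: 0.3
```

>>> move_arm(
  increments=[
    [[0,0,0,0.15,0,0,0],[0,0,0,0.15,0,0,0]],
  ],
)

```text
time_s: 8.72
ee_pos: [676.7, -87.4, 96.6]
ee_rot: [179.9, -0.2, -10.4]
force: [-2.1, 0.8, 3.7]
gripper_width: 0.7
```

>>> move_arm(
  increments=[
    [[0,0,0,0.12,0,0,0],[0,0,0,0,0,0,0]],
  ],
)

```text
time_s: 8.98
ee_pos: [676.7, -87.5, 96.0]
ee_rot: [180.0, -0.2, -10.4]
force: [-1.8, 1.1, 3.9]
gripper_width: 0.6
```

>>> move_arm(
  increments=[
    [[0,0,0,0.1,0,0,0]],
  ],
)

```text
time_s: 9.1
ee_pos: [676.7, -87.5, 95.3]
ee_rot: [180.0, -0.2, -10.4]
force: [-0.9, -0.3, 4.8]
gripper_width: 0.4
```

The force reads 4.8 N with about 4.7 mm of travel, so the button is well past its click. Now release and draw away.

>>> move_arm(
  increments=[
    [[0,0,0,-0.5,0,0,0],[0,0,0,-1,0,0,0],[0,0,0,-3,0,0,0],[0,0,0,-4,0,0,0],[0,-3,0,-1,0,0,0],[0,-5,0,0,0,0,0],[0,-5,0,0,0,0,0],[0,0,0,0,0,0,0]],
  ],
)

```text
time_s: 10.1
ee_pos: [546.1, -63.5, 192.2]
ee_rot: [180.0, -0.3, -10.4]
force: [0.7, 0.0, 0.4]
gripper_width: 0.3
```

```bash
python3 - <<'E'
from h import *
go([540,-60,180],-10.5);s=grab('scene','s5');b=load('scene0');w=grab('wrist','w5')
def btn(f,c):
    return [world(f,u,v).round(1).tolist() for u,v in c]
c=[(244,258),(266,252),(289,247)]
print(btn(b,c),btn(s,c))
x=cv2.resize(s['color'][190:330,120:400],None,fx=2.8,fy=2.1)
y=cv2.resize(w['color'],(400,300))
o=np.zeros((600,800,3),np.uint8);o[:294,:784]=x;o[300:,:400]=y
z=np.abs(s['color'].astype(int)-b['color']).max(2).clip(0,85)*3
o[300:,400:]=cv2.resize(z.astype(np.uint8),(400,300))[...,None]
cv2.imwrite('pics/fin.png',o[:,:,::-1])
E
```

```text
t 10.1 pos [546.1 -63.5 192.2] [180.   -0.3 -10.4] F [0.66 0.01 0.37] w 0.3
shift cm [-0.67 -0.23  1.22] final-axes [-0.66 -0.23  1.22] rotvec [ 0.001 -0.005  0.002]
[[672.7, -133.7, 100.1], [678.0, -90.0, 98.7], [689.8, -46.3, 100.4]] [[671.8, -133.3, 99.1], [677.8, -89.9, 98.4], [689.3, -46.0, 99.9]]
```

View pics/fin.png

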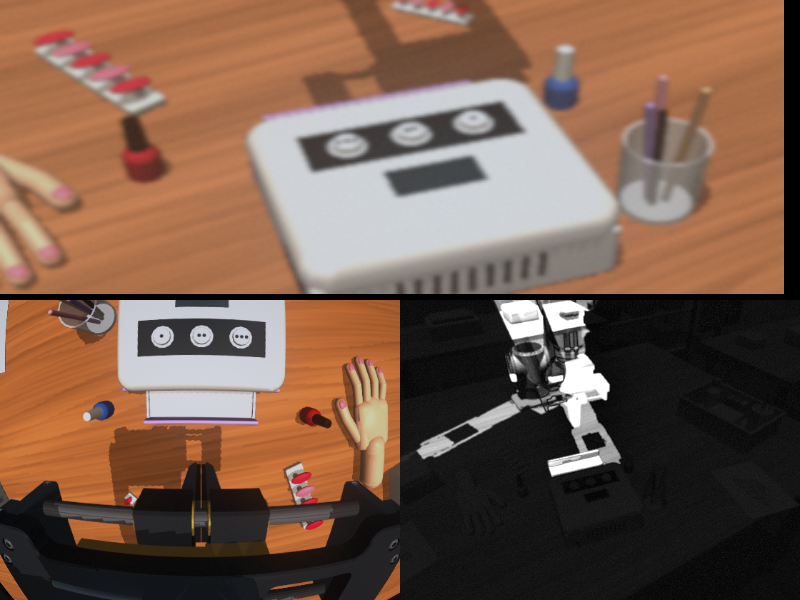

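The final pictures show the tray home, all three buttons up, and no change except the tray, the arm and its shadow. The fingers are clear, so I'll hand the job in.

```bash
python3 -c "
from h import *
print(job.job_done())"
```

```text
the job is handed in; nothing more can be done
None
```

I pushed the tray home with the closed fingertips, pressed the 60-second button, let it spring back, drew away and handed the job in at about 10 s.

- **Tray:** it stopped within 1 mm of the predicted home position and did not move under about 7 N. I took that as the stop.
- **Button:** I pressed the two-dot middle button to about 4.7 mm at about 4.8 N. That is past the 3 mm click and right at the hard stop, so a little firmer than the click needed. Its top reads 98.4 mm now, against 98.7 mm before the press.
- **Everything else:** comparing the scene picture before and after shows only the tray, the arm and its shadow changed. The other two buttons read within 1 mm of their starting height.

**Checks that disagreed or were not made:**
- Two-view triangulation put heights about 5 mm below the stated values, and the wrist and fixed cameras differed by about 2.4 mm in x. I went by contact force for the push and the press.
- I could not see the stand inside the lamp after the push, so its final pose is unconfirmed.

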